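# Slide the stencil board out to its hand slot

## Robot

A 6-joint arm with a two-finger parallel gripper is mounted at the origin on the work surface. World frame = base frame: x ahead of the robot, y to its left, z up, the work surface at z = 0. Lengths are in mm, angles in rad, forces in N, time in s.
With the tool pointing down it reaches from about 350 to 775 mm from the base axis. Payload 7.3 kg.
Tool frame: the origin (TCP) lies midway between the tips of the shut fingers; the grasp point (between the pads) lies 19 mm behind it; x points along the fingers, z is the direction in which the jaws open and shut, and the axes are right-handed (so a half turn about x gives the same grasp; the last joint's range is limited). The gripper opens to 92 mm and grips with 3 to 60 N. Pads are 19 mm wide; open, the fingers measure 130 mm over their backs; the gripper's body (75 mm by 190 mm) begins 47 mm behind the grasp point.
Start: joints at [-1.269, 0.342, 1.524, -0, 1.275, -0.146], TCP at [227.34, -473.245, 226.741] pointing down, gripper open.
Joint ranges: [-2.53, 2.53], [-0.77, 2.02], [0.04, 2.7], [-1, 4.14], [0.28, 2.66], [-3.11, 3.11]. Speed limits (rad/s): [2.57, 2.57, 3.14, 3.14, 3.14, 3.14].

## Interface

Orientations are given as [roll, pitch, yaw] about the fixed x, y, z axes, in that order (R = Rz(yaw) Ry(pitch) Rx(roll)).
In Python, from plant import monitor, optics, close_job gives the robot as it stands.
- The arm moves only by the tool send_rows, never from a script. Its argument "commands" is a list that holds one entry, the list of rows, each a list of 5 numbers: the shift along the tool's x, y, z in m, then the turn about the tool's x in degrees, then the finger opening in m, from 0 to 0.0918. A call has 1 to 10 rows; each row shifts and turns the pose as measured when the row begins, along the tool's axes as they then stand; what a row does not reach is not made up. A row lasts 1/12 s, in which the tool goes at most 41.7 mm and 7.16 degrees, less where a joint would pass 70% of its speed; a pose out of reach is approached as far as the arm can. A call with a gripper value outside its range is refused whole. The fingers move at their own pace and stop on an object; the grip force is fixed at half the most. Time passes only in rows, so rows that do not move let the fingers close. It gives the time, the measured TCP pose, the force and the opening at its end, in the units of the state.
- monitor.get_obs(): the state, without advancing time (a new reading comes with each control period).
- optics.capture(name): name is "side" or "top"; returns a dict with "color" (384x512x3 uint8, blue, green, red), "camera_matrix" (3x3 intrinsics, pixels), "k1" (the pictures are not rectified: a ray, as slopes to the right and down, at radius r is drawn at 1 + k1 r^2 times it, then the intrinsics apply), "camera_from_world" (4x4, takes a point from world to camera coordinates). Camera axes: x right, y down, z forward; pixel columns grow to the right and rows downward; lengths in mm; the calibration is good to about 2 mm. A picture is of the moment at which its call begins. There is no depth.
- close_job(): hands the job in, once; it reports no verdict.
The state is a dict: "time": time; "joint_positions": joint angles; "dq": joint speeds; "tau": joint torques, N m; "tool_pos": TCP position; "tcp_rot": TCP orientation; "contact_force": force on the tool from outside, world axes, zero at the start; "moment": the same for the moment, N m; "grip_width": finger opening in mm.
Only numpy, scipy, OpenCV 4.12 (cv2) and the standard library are available. Lean on these libraries where they do the work, as an engineer would, in place of code of your own. Each camera call takes 0.05 s, during which the arm holds its last target.

## Task

The stencil board is too flat to pick up with gloves on. Without lifting it, push it flat along the steel shelf with your fingertips toward the shelf's one open (rimless) edge, until its whole hand slot hangs out past that edge, with no more than 20 mm of board showing between the slot and the edge, and the board square to the edge. Leave the bottles, jar, cup and tape around it where they stand.

Things in the scene. Friction and masses are not known exactly. Their poses are not given: they have to be found in the camera images.
- shelf_edge (a point): Middle of the open edge of a fixed low stainless shelf, at the level of its flat top, 90 mm above the table. Its y axis points level out past the edge, roughly to the robot's left (shelf turned up to 0.28 rad); x runs along the edge; z up. The top is 380 mm along x and goes 500 mm back (-y). Both sides and the back have a rim 3 mm thick, 12 mm above the top; this edge has none.
- board: Loose plywood board, flat on the shelf, 150 mm wide (x), 190 long (y), 7 thick, about 0.16 kg, paper taped on top. Origin: centre of its underside. Its +y end has the hand slot and faces the open edge, up to 0.28 rad askew. From that end: 16 mm wood, then the through slot, 26 mm (y) by 84 mm (x), central in x. It slides with ordinary friction and stops when the push stops.
- slot_a (a point): One end of the slot's inner long edge (the slot edge nearer the board's middle), on the board's -x side, upper face: at x = -42, y = +53, z = 7 mm in the board's frame.
- slot_b (a point): The other end of the slot's inner long edge, on the board's +x side: at x = +42 mm, y = +53 mm, z = 7 mm in the board's frame.
- ink_a: Bystander on the shelf: white ink bottle, black pointed nozzle, 34 mm diameter, 100 mm tall. Origin: centre of its underside. ink_a, ink_b, tape and cup stand by the two side rims and swap places; none is in the board's straight path to the edge.
- ink_b: Bystander on the shelf: a second such ink bottle, 34 mm diameter, 100 mm tall. Origin: centre of its underside.
- tape: Bystander on the shelf: roll of paper tape lying flat, 46 mm diameter, 24 mm high. Origin: centre of its underside.
- cup: Bystander on the shelf: small steel cup, 42 mm across the rim, 34 mm tall. Origin: centre of its underside.
- jar: Bystander on the shelf, near its back rim, on the side nearer the robot: squat brown glass jar with white lid, 48 mm diameter, 42 mm tall. Origin: centre of its underside.
- pump: Bystander on the table off the shelf's open edge: pale pump bottle with a white pump head, 60 mm diameter, 172 mm tall. Origin: centre of its underside.
- wash: Bystander on the table behind the shelf: white wash bottle with a curved spout, 66 mm diameter, 215 mm tall. Origin: centre of its underside.
There are look-alikes about, which are no part of the job. Of the things shaped like the board, the plywood one is meant.

How it is judged (in metres and radians):
At the end, for the whole second after the job is handed in: The board lies flat and still on the shelf (tilt under 0.04 rad), square to the open edge within 0.12 rad; both ends of the slot's inner edge are past the shelf's edge by between 0 and 20 mm (1 to 2 mm allowed either way) (y of slot_a in the frame of shelf_edge between -0.001 and 0.022 m and y of slot_b in the frame of shelf_edge between -0.001 and 0.022 m and angle between the y axis of board and the y axis of shelf_edge, either way round below 0.12 rad and z of board in the frame of shelf_edge between -0.003 and 0.003 m and angle between board's own z axis and vertical below 0.04 rad and linear speed of board below 0.01 m/s); the robot touches nothing.
It fails at once if the board is lifted or tipped instead of slid (z of board in the frame of shelf_edge above 0.008 m or angle between board's own z axis and vertical above 0.12 rad).
It fails at once if the board falls off the shelf (z of board in the frame of shelf_edge below -0.02 m).
It fails at once if a bystander is moved more than 15 mm or knocked over (distance of any of ink_a, ink_b, tape, cup, jar, pump, wash from where it was at the start of the episode above 0.015 m or angle between any of ink_a, ink_b, tape, cup, jar, pump, wash's own z axis and vertical above 0.5 rad).
It also fails if it takes over 43 s, if anything falls off the work surface, if the arm or the gripper's body presses on something with over 40 N, if the wrist force passes 120 N, or if a joint passes its speed limit or range.

## Working session

There is one attempt and no reset: what is moved stays moved. The work goes in short steps, Python scripts to look and compute and a tool call to move; the robot and the scene stay as the last step left them, time stands still between calls to the robot, and variables do not carry over. Pictures are saved under pics/ and viewed, and the job is handed in when it is done.

Besides the shell and the picture viewer there is one more tool, called after "Call:" by a JSON object that holds its "name" and its "arguments". send_rows: Moves the arm, as the interface text tells. Its arguments: {"type":"object","properties":{"commands":{"type":"array","items":{"type":"array","items":{"type":"array","items":{"type":"number"}}}}},"required":["commands"]}

```bash
ls; mkdir -p pics; python3 - <<'E'
from plant import monitor, optics
import cv2
print(monitor.get_obs())
for n in ("top","side"):
    c=optics.capture(n); cv2.imwrite(f"pics/{n}0.png",c["color"]); print(n,c["camera_matrix"],c["k1"],c["camera_from_world"])
E
```

```text
pics
{'time': 0.0, 'joint_positions': array([-1.26904492e+00,  3.42727392e-01,  1.52502873e+00, -1.81464117e-06,
        1.27537343e+00, -1.46020495e-01]), 'dq': array([ 0.00193615,  0.00064869, -0.00020342, -0.00129216, -0.00033558,
        0.00092326]), 'tau': array([ 2.22362396e-03, -4.31226969e+01, -2.44228542e+01,  7.18719140e-02,
        5.58946654e-02, -1.39408307e-04]), 'tool_pos': array([ 227.19118859, -472.84658258,  226.03844276]), 'tcp_rot': array([2.9967012 , 1.56925943, 1.8736773 ]), 'contact_force': array([0.53858439, 0.43573739, 0.46425757]), 'moment': array([-0.01462261,  0.00649757, -0.0061854 ]), 'grip_width': 91.42394201709055}
top [[399.67310432   0.         253.51430996]
 [  0.         399.67310432 186.33662611]
 [  0.           0.           1.        ]] 0.015984483628591013 [[-1.04243155e-02 -9.99897242e-01  9.84065412e-03 -3.66951034e+00]
 [-9.84759199e-01  8.55687334e-03 -1.73712695e-01  4.86152367e+02]
 [ 1.73610640e-01 -1.15015106e-02 -9.84747207e-01  1.18349918e+03]
 [ 0.00000000e+00  0.00000000e+00  0.00000000e+00  1.00000000e+00]]
side [[442.74561628   0.         256.11473023]
 [  0.         442.74561628 189.7329349 ]
 [  0.           0.           1.        ]] -0.1712743794739973 [[ 7.58294934e-01 -6.51884188e-01  5.98316229e-03 -3.48437304e+02]
 [-3.87322412e-01 -4.57891665e-01 -8.00197834e-01  2.72895454e+02]
 [ 5.24375955e-01  6.04468550e-01 -5.99706286e-01  1.25083257e+03]
 [ 0.00000000e+00  0.00000000e+00  0.00000000e+00  1.00000000e+00]]
```

View pics/top0.png

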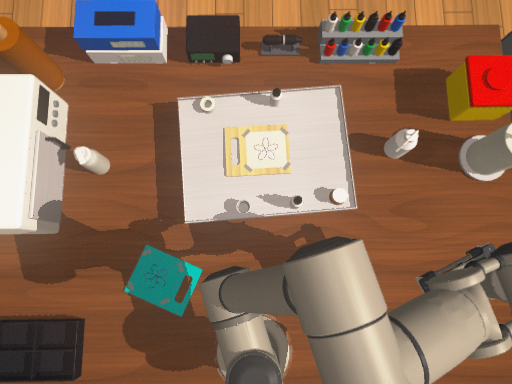

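View pics/side0.png

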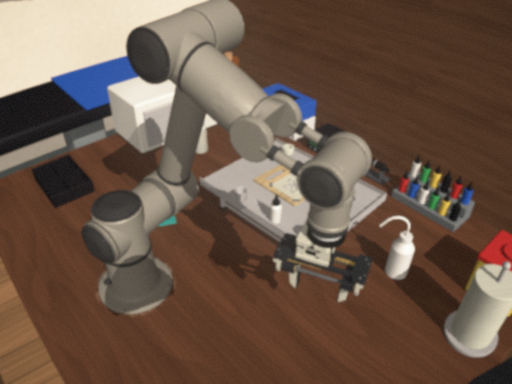

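```bash
cat > h.py <<'E'
import numpy as np, cv2
from plant import monitor, optics
def rays(c,px):
    K=c["camera_matrix"];k=c["k1"];T=c["camera_from_world"]
    p=(np.atleast_2d(px).astype(float)-K[:2,2])/K[0,0]
    s=p.copy()
    for _ in range(30): s=p/(1+k*(s**2).sum(1,keepdims=True))
    d=np.c_[s,np.ones(len(s))]@T[:3,:3]
    return -T[:3,:3].T@T[:3,3],d
def toplane(c,px,z):
    o,d=rays(c,px); return o+d*((z-o[2])/d[:,2])[:,None]
def topx(c,P):
    K=c["camera_matrix"];T=c["camera_from_world"]
    q=np.atleast_2d(P)@T[:3,:3].T+T[:3,3]; s=q[:,:2]/q[:,2:]
    return s*(1+c["k1"]*(s**2).sum(1,keepdims=True))*K[0,0]+K[:2,2]
def fitline(pts):
    vx,vy,x,y=cv2.fitLine(np.float32(pts),cv2.DIST_HUBER,0,.01,.01).ravel(); return np.array([x,y]),np.array([vx,vy])
E
python3 - <<'E'
from h import *
c=optics.capture("top");im=c["color"]
hsv=cv2.cvtColor(im,cv2.COLOR_BGR2HSV)
print("cam",-c["camera_from_world"][:3,:3].T@c["camera_from_world"][:3,3])
for r in (110,150,200): print(r,im[r,172:192].tolist())
print(hsv[150,220:295].tolist())
cv2.imwrite("pics/z0.png",cv2.resize(im[75:235,165:365],None,fx=4,fy=3.75,interpolation=cv2.INTER_CUBIC)[:600])
E
```

```text
cam [ 273.23671402    5.78295087 1249.93445873]
110 [[51, 67, 101], [48, 67, 100], [50, 65, 101], [52, 67, 101], [48, 66, 100], [61, 75, 107], [138, 153, 182], [216, 225, 236], [205, 215, 228], [208, 217, 229], [204, 216, 227], [205, 216, 227], [201, 215, 226], [204, 216, 227], [204, 215, 227], [203, 215, 226], [203, 215, 227], [203, 214, 225], [204, 215, 226], [206, 216, 227]]
150 [[54, 70, 98], [53, 69, 98], [55, 69, 98], [53, 68, 98], [55, 68, 97], [54, 68, 98], [55, 73, 100], [56, 70, 100], [77, 88, 115], [227, 235, 242], [208, 217, 229], [209, 217, 229], [210, 217, 229], [205, 216, 227], [204, 216, 227], [204, 216, 228], [203, 215, 227], [205, 216, 227], [206, 216, 227], [206, 216, 227]]
200 [[50, 64, 93], [53, 68, 96], [51, 65, 94], [49, 64, 94], [54, 68, 98], [54, 69, 97], [55, 70, 98], [51, 65, 94], [51, 67, 95], [57, 71, 98], [57, 70, 98], [108, 124, 153], [229, 235, 242], [209, 217, 229], [207, 216, 227], [207, 216, 228], [207, 217, 228], [208, 218, 229], [207, 218, 228], [208, 218, 230]]
[[14, 26, 227], [15, 27, 228], [14, 27, 228], [12, 35, 160], [12, 35, 160], [17, 88, 2
[... 347 characters left out ...]
, 26, 241], [23, 25, 243], [24, 25, 242], [23, 26, 243], [23, 25, 243], [24, 25, 243], [25, 24, 243], [23, 24, 244], [24, 25, 243], [7, 18, 235], [7, 33, 206], [20, 39, 225], [18, 47, 217], [21, 24, 240], [18, 47, 213], [8, 32, 210], [5, 20, 228], [1, 27, 209], [16, 16, 242], [160, 20, 225], [170, 27, 192], [4, 31, 209], [0, 24, 206], [14, 25, 226], [166, 19, 227], [21, 39, 224], [24, 22, 244], [24, 21, 244], [24, 22, 244], [23, 24, 243], [24, 22, 243], [25, 23, 244], [25, 23, 244], [25, 23, 243], [25, 23, 244], [23, 23, 244], [25, 24, 244], [25, 24, 243], [21, 102, 236], [22, 108, 237], [22, 108, 241], [21, 68, 235], [14, 24, 230], [14, 23, 229], [13, 21, 228], [13, 25, 230], [14, 23, 228]]
```

View pics/z0.png

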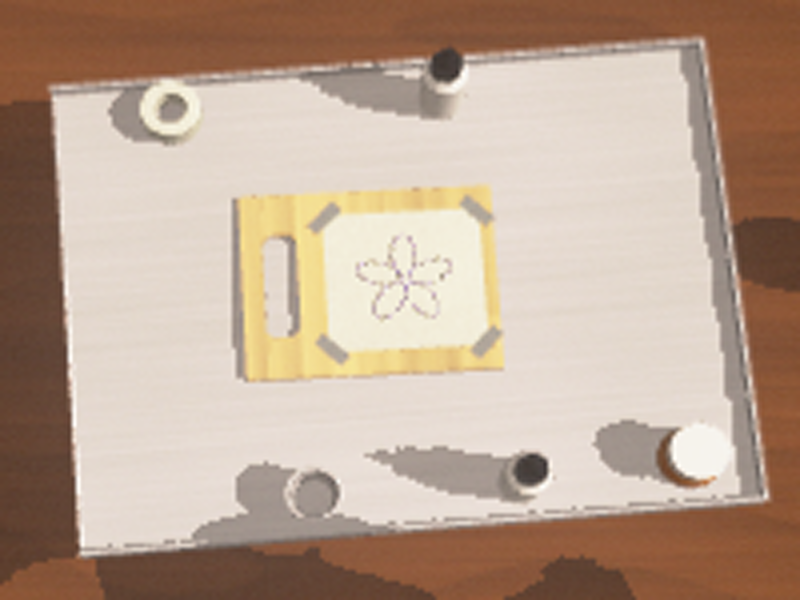

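```bash
cat >> h.py <<'E'
def shelf(c):
    g=c["color"][...,0].astype(float); pts=[]
    for r in range(103,218):
        row=g[r,168:200]; i=np.where((row[:-1]<135)&(row[1:]>=135))[0]
        if len(i): i=i[0]; pts.append((168+i+(135-row[i])/(row[i+1]-row[i]),r))
    W=toplane(c,pts,90)[:,:2]
    p,d=fitline(W)
    if d[0]>0: d=-d   # x axis along edge: y axis=out(+Y world) => x=( +X)?? handled below
    ya=np.array([-d[1],d[0]]); ya=ya*np.sign(ya[1]); xa=np.array([ya[1],-ya[0]])
    res=(W-p)@ya
    t=(W-p)@xa
    return p,xa,ya,np.std(res)
def board(c):
    hsv=cv2.cvtColor(c["color"],cv2.COLOR_BGR2HSV)
    m=cv2.inRange(hsv,(18,58,180),(30,255,255)); m[:, :120]=0; m[:90]=0; m[215:]=0; m[:,340:]=0
    n,l,s,_=cv2.connectedComponentsWithStats(m,connectivity=8)
    k=1+np.argmax(s[1:,4]); m=np.uint8(l==k)*255
    ct=max(cv2.findContours(m,cv2.RETR_EXTERNAL,cv2.CHAIN_APPROX_NONE)[0],key=cv2.contourArea)
    W=toplane(c,ct.reshape(-1,2),97)[:,:2]
    return cv2.minAreaRect(np.float32(W)),W,m
E
python3 - <<'E'
from h import *
c=optics.capture("top")
p,xa,ya,s=shelf(c); print("edge",p,xa,ya,s)
r,W,m=board(c); print(r); B=cv2.boxPoints(r); print(B, [((b-p)@xa,(b-p)@ya) for b in B])
# top ends of shelf edge, back
for n,px,z in [("e1",(178.2,97.5),102),("e2",(184.5,222.5),102),("b1",(341,86),102),("b2",(356,208),102)]:
    w=toplane(c,px,z)[0,:2]; print(n,w,(w-p)@xa,(w-p)@ya)
for n,px,z in [("tape",(207.5,102),114),("inkfar",(276.5,92),190),("cup",(243.5,206),124),("inknear",(297.5,199.5),190),("jar",(339.5,196),132)]:
    w=toplane(c,px,z)[0,:2]; print(n,w,(w-p)@xa,(w-p)@ya)
E
```

```text
edge [560.6207  207.40617] [0.99722534 0.07444175] [-0.07444175  0.99722534] 0.3252668790783962
((587.3275146484375, -18.96387481689453), (151.77386474609375, 190.282958984375), 2.808242082595825)
[[ 506.8704    72.34538]
 [ 516.19305 -117.70906]
 [ 667.78467 -110.27313]
 [ 658.462     79.78131]] [(np.float32(-63.655357), np.float32(-130.68478)), (np.float32(-68.506546), np.float32(-320.90588)), (np.float32(83.217995), np.float32(-324.77536)), (np.float32(88.06915), np.float32(-134.55421))]
e1 [750.50811979 217.39703899] 190.1042575496946 -4.172404926136072
e2 [372.15956883 191.15016739] -189.14836934971405 -2.181523813565706
b1 [ 784.35350554 -277.97893451] 186.97908167108815 -500.6933902098289
b2 [ 409.39881034 -303.48146325] -188.8336960712165 -498.2128760670744
tape [730.85757015 127.49071724] 163.81544785949768 -92.36644635278407
inkfar [728.61108044 -73.96967533] 146.57812803742635 -293.10062305776887
cup [415.37570574  21.61669755] -158.67250982011592 -174.46168130178435
inknear [ 423.25941502 -124.10166094] -161.65820414056114 -320.3625985846757
jar [ 440.42099339 -250.52783132] -153.9556280866487 -447.7155177127701
```

```bash
cat >> h.py <<'E'
from scipy.spatial.transform import Rotation as Ro
P0=np.array([560.62,207.41]);XA=np.array([.99722534,.07444175]);YA=np.array([-.07444175,.99722534])
def plan(xs,ys,z):
    o=monitor.get_obs();R=Ro.from_euler("xyz",o["tcp_rot"]).as_matrix()
    t=np.r_[P0+xs*XA+ys*YA,z]; 
    w=o["tool_pos"][:2]-P0
    xa3=np.r_[XA,0]; zz=R.T@xa3   # xa in tool frame
    ang=np.degrees(np.arctan2(-zz[1],zz[2])); ang=(ang+90)%180-90
    print("t",o["time"],"shelf xy",w@XA,w@YA,"z",o["tool_pos"][2],"F",o["contact_force"].round(1),"tilt",np.degrees(np.arccos(-R[2,0])),"j6",o["joint_positions"][5])
    print("R",R.round(3).tolist()); print("delta tool mm",R.T@(t-o["tool_pos"]),"turn deg",ang, "delta tool after turn", Ro.from_euler("x",ang,degrees=True).as_matrix().T@(R.T@(t-o["tool_pos"])))
E
python3 -c "
from h import *
plan(8,-350,215)
c=optics.capture('top')
print(toplane(c,[(402,140)],150))"
```

```text
t 0.2 shelf xy -383.0865480371899 -653.7358262505268 z 226.32418858615017 F [-0.1 -0.5  0.5] tilt 0.049362507910536 j6 -0.14603585548241924
R [[-0.0, 0.901, 0.433], [0.001, 0.433, -0.901], [-1.0, 0.0, -0.001]]
delta tool mm [  11.50990342  474.91799883 -140.18849896] turn deg -68.61225887139689 delta tool after turn [ 11.50990342 303.72620005 391.08862967]
[[ 597.8827119  -432.67359366  150.        ]]
```

Call:
{"name": "send_rows", "arguments": {"commands": [[[0,0,0,-6.86,0.0918],[0,0,0,-6.86,0.0918],[0,0,0,-6.86,0.0918],[0,0,0,-6.86,0.0918],[0,0,0,-6.86,0.0918],[0,0,0,-6.86,0.0918],[0,0,0,-6.86,0.0918],[0,0,0,-6.86,0.0918],[0,0,0,-6.86,0.0918],[0,0,0,-6.86,0.0918]]]}}

```text
time: 1.08
tool_pos: [227.1, -472.1, 224.9]
tcp_rot: [1.723, 1.567, 1.845]
contact_force: [0.3, -0.1, 0.8]
grip_width: 92.0
```

```bash
python3 -c "
from h import *
plan(8,-352,215)"
```

```text
t 1.0833 shelf xy -383.22846932242203 -652.8068976456482 z 224.89712305157744 F [ 0.3 -0.1  0.8] tilt 0.2416504500334819 j6 -1.3909790990303559
R [[-0.001, -0.122, 0.993], [0.004, 0.993, 0.122], [-1.0, 0.004, -0.001]]
delta tool mm [ 10.81295578 281.85723387 405.07043682] turn deg 2.720159031436779 delta tool after turn [ 10.81295578 300.76343991 391.23766726]
```

Call:
{"name": "send_rows", "arguments": {"commands": [[[0,0.023,0.032,1,0.0918],[0,0.023,0.032,1,0.0918],[0,0.023,0.032,0.7,0.0918],[0,0.023,0.032,0,0.0918],[0,0.023,0.032,0,0.0918],[0,0.023,0.032,0,0.0918],[0,0.023,0.032,0,0.0918],[0,0.023,0.032,0,0.0918],[0,0.023,0.032,0,0.0918],[0,0.023,0.032,0,0.0918]]]}}

```text
time: 1.92
tool_pos: [531.4, -209.2, 223.8]
tcp_rot: [2.525, 1.567, 2.596]
contact_force: [0.1, -0.9, -0.5]
grip_width: 91.9
```

```bash
python3 -c "
from h import *
plan(8,-352,215)"
```

```text
t 1.9167 shelf xy -60.17506751143619 -413.2450234454836 z 223.8104156440593 F [ 0.1 -0.9 -0.5] tilt 0.21259439585978812 j6 -0.5798749001621246
R [[-0.003, -0.071, 0.998], [0.002, 0.998, 0.071], [-1.0, 0.002, -0.003]]
delta tool mm [ 8.73663279 61.49459419 67.95958107] turn deg -0.22613339695541868 delta tool after turn [ 8.73663279 61.22589494 68.2017563 ]
```

Call:
{"name": "send_rows", "arguments": {"commands": [[[0,0.02,0.022,-0.2,0.0918],[0,0.02,0.022,0,0.0918],[0.0,0.02,0.022,0,0.0918],[0,0,0,0,0.0918],[0,0,0,0,0.0918]]]}}

```text
time: 2.33
tool_pos: [600.4, -133.2, 221.7]
tcp_rot: [2.146, 1.566, 2.23]
contact_force: [0.1, 0.3, -0.4]
grip_width: 91.9
```

```bash
python3 -c "
from h import *
plan(8,-352,93)"
```

```text
t 2.3333 shelf xy 14.26621781924801 -342.61285983152794 z 221.7261976452697 F [ 0.1  0.3 -0.4] tilt 0.2986302052025838 j6 -0.42873480813127046
R [[-0.003, -0.084, 0.996], [0.004, 0.996, 0.084], [-1.0, 0.004, -0.003]]
delta tool mm [128.70166983  -9.89130832  -5.98830108] turn deg 0.5327490644069428 delta tool after turn [128.70166983  -9.9465605   -5.89607193]
```

Call:
{"name": "send_rows", "arguments": {"commands": [[[0,-0.012,-0.006,0,0.0918],[0.025,0,0,0.3,0.0918],[0.025,0,0,0,0.0918],[0.025,0,0,0,0.0918],[0.02,0,0,0,0.0918],[0,0,0,0,0.0918],[0,0,0,0,0.0918]]]}}

```text
time: 2.92
tool_pos: [590.1, -156.0, 125.5]
tcp_rot: [2.953, 1.569, 3.025]
contact_force: [0.0, -0.6, 1.8]
grip_width: 91.7
```

```bash
python3 -c "
from h import *
plan(8,-352,93)
c=optics.capture('side');cv2.imwrite('pics/s1.png',cv2.resize(c['color'][110:270,170:400],None,fx=3.4,fy=3.4))
c=optics.capture('top');cv2.imwrite('pics/t1.png',cv2.resize(c['color'][75:235,165:365],None,fx=3.7,fy=3.7))
"
```

```text
t 2.9167 shelf xy 2.296791094423582 -364.587552735797 z 125.49688870992345 F [ 0.  -0.6  1.8] tilt 0.10184292258557487 j6 -0.45551032152462884
R [[-0.002, -0.072, 0.997], [0.0, 0.997, 0.072], [-1.0, 0.0, -0.002]]
delta tool mm [32.4911248  12.5910347   5.72834431] turn deg -0.14378265376942068 delta tool after turn [32.4911248 12.5766199  5.7599232]
```

View pics/s1.png

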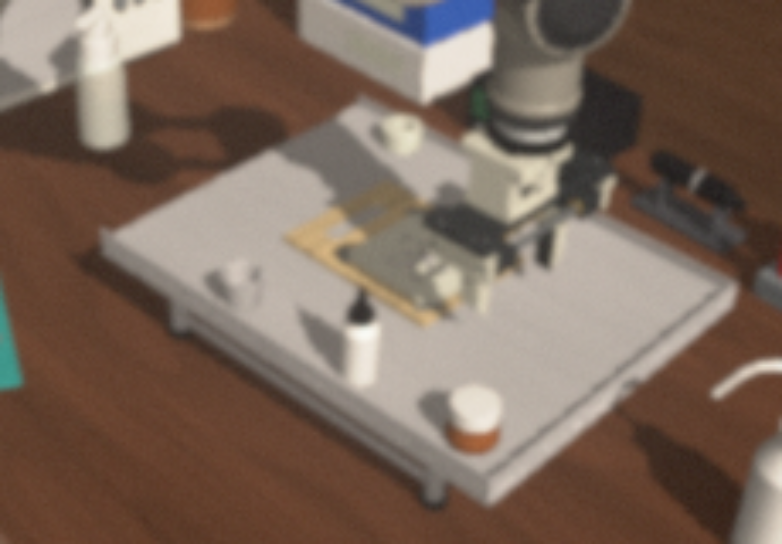

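View pics/t1.png

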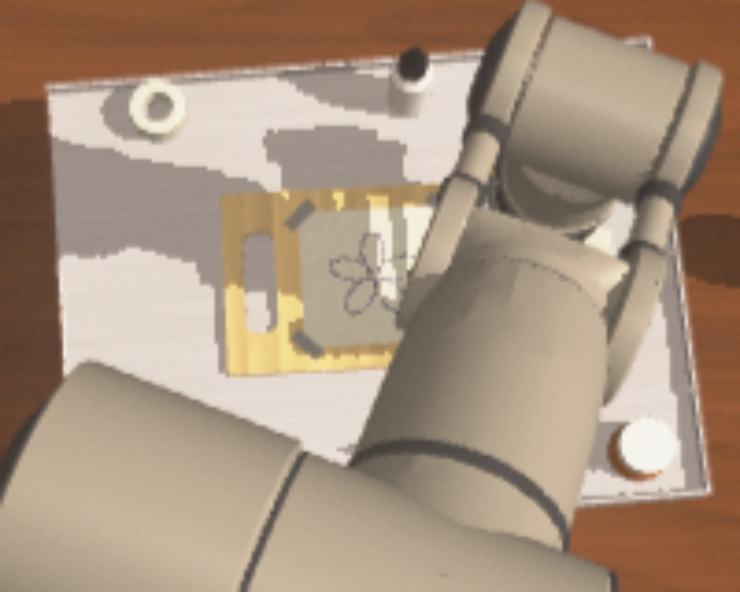

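The top view shows the board unmoved (front edge at about px 225–229 in the crop). In the side view the fingers hang behind its rear edge. I'll descend next.

Call:
{"name": "send_rows", "arguments": {"commands": [[[0.015,0,0.006,0,0.0918],[0.01,0,0,0,0.0918],[0,0,0,0,0.0918],[0,0,0,0,0.0918],[0,0,0,0,0.0918]]]}}

```text
time: 3.43
tool_pos: [599.3, -156.9, 103.1]
tcp_rot: [-0.506, 1.563, -0.435]
contact_force: [-0.2, -0.1, -0.1]
grip_width: 91.9
```

```bash
python3 -c "
from h import *
plan(8,-345,93)"
```

```text
t 3.4333 shelf xy 11.475865893417684 -366.2290108142296 z 103.12109598671441 F [-0.2 -0.1 -0.1] tilt 0.4260601083006061 j6 -0.45107608906739355
R [[0.007, -0.072, 0.997], [-0.003, 0.997, 0.072], [-1.0, -0.004, 0.007]]
delta tool mm [10.02129356 21.25565072 -3.60011529] turn deg -0.1592951206026214 delta tool after turn [10.02129356 21.26557769 -3.54100597]
```

Call:
{"name": "send_rows", "arguments": {"commands": [[[0.006,0,-0.003,0,0.0918],[0.0035,0,0,0,0.0918],[0,0,0,0,0.0918],[0,0,0,0,0.0918]]]}}

```text
time: 3.77
tool_pos: [596.5, -156.9, 93.4]
tcp_rot: [-0.504, 1.562, -0.431]
contact_force: [0.5, -0.3, -0.6]
grip_width: 91.7
```

```bash
python3 -c "
from h import *
plan(8,-345,93)"
```

```text
t 3.7667 shelf xy 8.614426801191074 -365.9905705129558 z 93.3782788838538 F [ 0.5 -0.3 -0.6] tilt 0.49350865312064846 j6 -0.4535638776544003
R [[0.008, -0.072, 0.997], [-0.004, 0.997, 0.073], [-1.0, -0.004, 0.008]]
delta tool mm [ 0.28607369 20.99073204 -0.65779903] turn deg -0.11245118389270203 delta tool after turn [ 0.28607369 20.99198264 -0.61660047]
```

Call:
{"name": "send_rows", "arguments": {"commands": [[[0,0.007,0,0,0.0918],[0,0.007,0,0,0.0918],[0,0.007,0,0,0.0918],[0,0.006,0,0,0.0918],[0,0.006,0,0,0.0918],[0,0.006,0,0,0.0918],[0,0.006,0,0,0.0918],[0,0.006,0,0,0.0918],[0,0,0,0,0.0918],[0,0,0,0,0.0918]]]}}

```text
time: 4.6
tool_pos: [592.6, -99.5, 93.9]
tcp_rot: [-0.512, 1.561, -0.437]
contact_force: [-0.2, -1.6, -0.9]
grip_width: 91.6
```

```bash
python3 -c "
from h import *
plan(8,-147,93)
c=optics.capture('top');cv2.imwrite('pics/t2.png',cv2.resize(c['color'][75:235,165:365],None,fx=3.7,fy=3.7))
c=optics.capture('side');cv2.imwrite('pics/s2.png',cv2.resize(c['color'][110:270,170:400],None,fx=3.4,fy=3.4))
"
```

```text
t 4.6 shelf xy 9.074812800186264 -308.3956399633346 z 93.93966252962343 F [-0.2 -1.6 -0.9] tilt 0.576806175515007 j6 -0.36641945571067164
R [[0.009, -0.074, 0.997], [-0.004, 0.997, 0.074], [-1.0, -0.005, 0.009]]
delta tool mm [ 1.34502598e-01  1.61398039e+02 -1.11767862e+00] turn deg -0.014783263052606799 delta tool after turn [ 1.34502598e-01  1.61398322e+02 -1.07603521e+00]
```

View pics/t2.png

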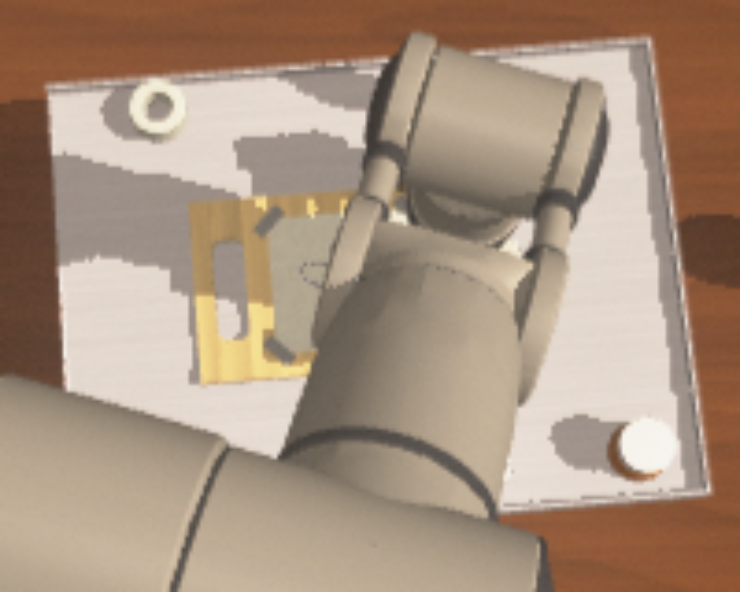

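View pics/s2.png

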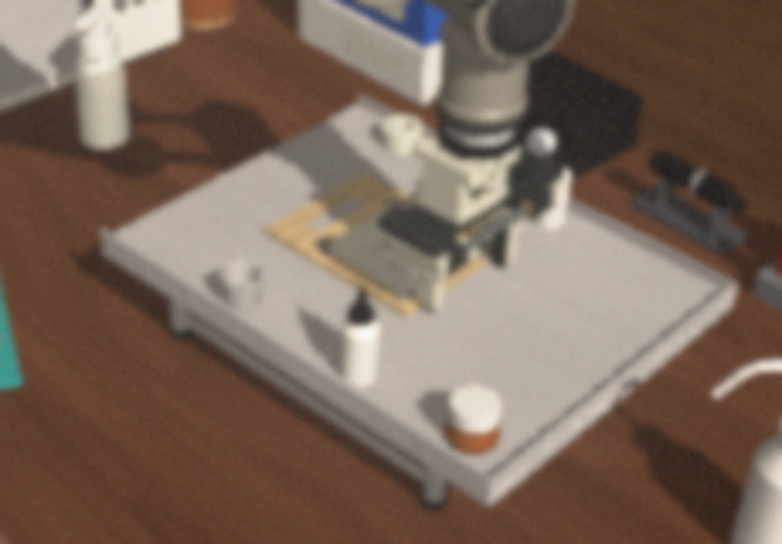

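The top view shows the board pushed evenly: its front edge moved from about px 225 to 192 in the crop and stayed parallel to the shelf edge. The bystanders haven't moved. I'll keep pushing.

Call:
{"name": "send_rows", "arguments": {"commands": [[[0.0015,0.007,0,0,0.0918],[0,0.009,0,0,0.0918],[0,0.009,0,0,0.0918],[0,0.009,0,0,0.0918],[0,0.009,0,0,0.0918],[0,0.009,0,0,0.0918],[0,0.009,0,0,0.0918],[0,0.007,0,0,0.0918],[0,0.005,0,0,0.0918],[0,0,0,0,0.0918]]]}}

```text
time: 5.53
tool_pos: [587.1, -19.7, 92.4]
tcp_rot: [-0.529, 1.559, -0.456]
contact_force: [0.5, -1.9, -0.1]
grip_width: 91.7
```

```bash
python3 -c "
from h import *
plan(8,-147,93)"
```

```text
t 5.5333 shelf xy 9.462490507074847 -228.48935741666426 z 92.40952964886155 F [ 0.5 -1.9 -0.1] tilt 0.6794396569874086 j6 -0.2334404140597517
R [[0.011, -0.073, 0.997], [-0.005, 0.997, 0.073], [-1.0, -0.006, 0.01]]
delta tool mm [-1.0943058  81.48259858 -1.54692358] turn deg -0.06718654133412372 delta tool after turn [-1.0943058  81.48435652 -1.4513739 ]
```

Call:
{"name": "send_rows", "arguments": {"commands": [[[-0.0003,0.007,0,0,0.0918],[-0.0003,0.009,0,0,0.0918],[0,0.009,0,0,0.0918],[0,0.009,0,0,0.0918],[0,0.008,0,0,0.0918],[0,0.006,0,0,0.0918],[0,0,0,0,0.0918],[0,0,0,0,0.0918]]]}}

```text
time: 6.2
tool_pos: [583.0, 33.6, 92.5]
tcp_rot: [-0.545, 1.559, -0.472]
contact_force: [-0.2, -1.1, 0.7]
grip_width: 91.9
```

```bash
python3 -c "
from h import *
plan(8,-147,93)
c=optics.capture('top');cv2.imwrite('pics/t3.png',cv2.resize(c['color'][75:235,145:345],None,fx=3.7,fy=3.7))
hsv=cv2.cvtColor(c['color'],cv2.COLOR_BGR2HSV)
for r in (130,140,150,160,170): print(r,[tuple(v) for v in hsv[r,160:215].tolist()])
c=optics.capture('side');cv2.imwrite('pics/s3.png',cv2.resize(c['color'][110:270,170:400],None,fx=3.4,fy=3.4))
"
```

```text
t 6.2 shelf xy 9.334366972299504 -174.95074027905747 z 92.52127378743371 F [-0.2 -1.1  0.7] tilt 0.657385648375351 j6 -0.14204812141667914
R [[0.01, -0.074, 0.997], [-0.005, 0.997, 0.074], [-1.0, -0.006, 0.01]]
delta tool mm [-0.65831692 27.94626325 -1.35166945] turn deg -0.048574571072038 delta tool after turn [-0.65831692 27.94739914 -1.32797652]
130 [(12, 143, 91), (10, 134, 93), (11, 136, 92), (11, 143, 89), (11, 133, 92), (11, 135, 91), (11, 137, 91), (11, 138, 89), (12, 132, 89), (12, 135, 91), (11, 142, 90), (13, 139, 90), (10, 133, 92), (13, 139, 90), (12, 139, 90), (10, 133, 92), (11, 132, 91), (11, 133, 92), (10, 122, 94), (11, 93, 107), (11, 35, 151), (11, 34, 151), (11, 34, 152), (11, 33, 156), (13, 31, 217), (11, 32, 218), (14, 25, 226), (15, 25, 224), (16, 27, 225), (14, 28, 224), (13, 40, 158), (12, 44, 161), (11, 35, 154), (12, 43, 154), (13, 42, 153), (13, 43, 153), (14, 43, 154), (14, 45, 154), (13, 46, 156), (14, 45, 153), (16, 53, 154), (12, 48, 154), (15, 51, 154), (16, 68, 108), (13, 40, 76), (17, 48, 107), (18, 55, 116), (17, 53, 139), (17, 58, 157), (15, 57, 1
[... 2753 characters left out ...]
0, 127, 88), (11, 126, 89), (10, 127, 90), (14, 133, 98), (18, 126, 221), (22, 114, 240), (21, 115, 235), (20, 119, 232), (20, 119, 229), (20, 119, 229), (21, 117, 234), (17, 126, 193), (16, 119, 171), (21, 27, 245), (21, 78, 231), (17, 98, 211), (17, 98, 209), (20, 118, 232), (22, 111, 238), (23, 107, 243), (23, 109, 242), (22, 111, 240), (18, 86, 170), (16, 30, 110), (15, 35, 115), (21, 43, 137), (20, 46, 167), (19, 50, 127), (19, 52, 118), (16, 51, 120), (14, 51, 121), (17, 49, 120), (18, 51, 120), (16, 54, 103), (18, 52, 99), (15, 50, 101), (18, 51, 100), (16, 51, 105), (16, 53, 106), (14, 49, 104), (17, 49, 105), (15, 57, 108), (17, 52, 113), (18, 53, 116), (18, 51, 119), (17, 53, 120)]
```

View pics/t3.png

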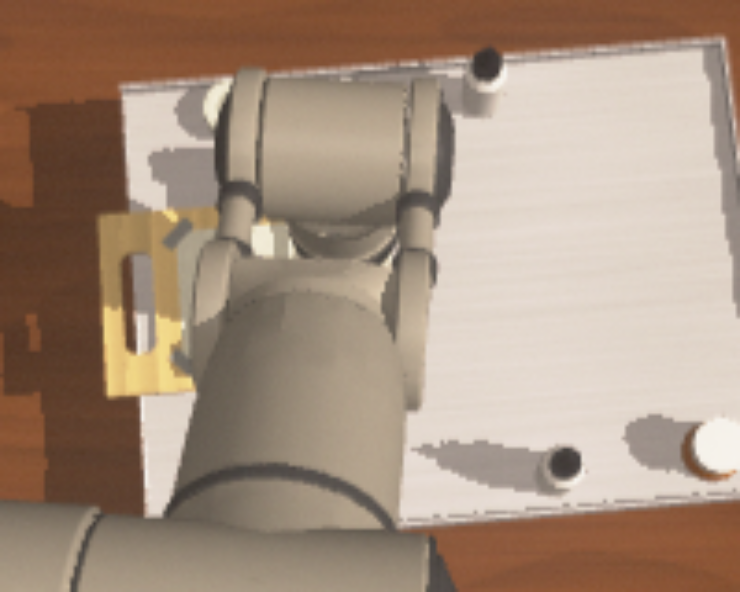

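View pics/s3.png

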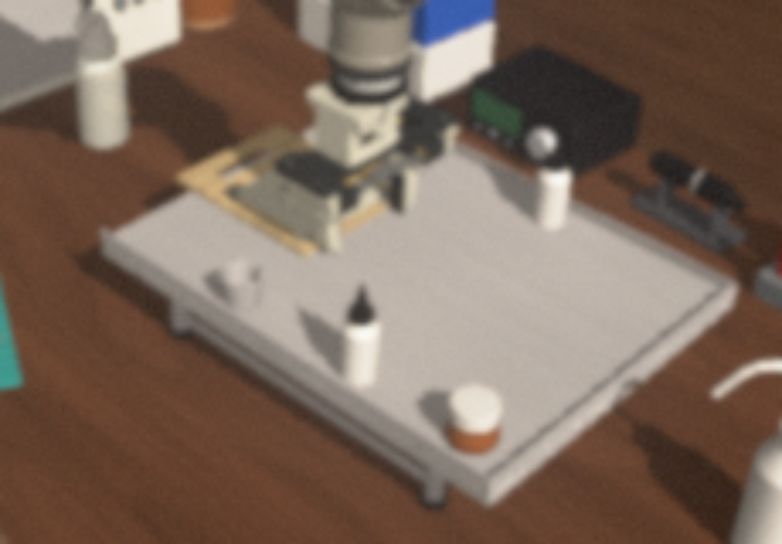

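```bash
cat >> h.py <<'E'
def front(c,r0=136,r1=178):
    g=c["color"][...,1].astype(float); pts=[]
    for r in range(r0,r1):
        row=g[r,148:186]; i=np.where(row[1:]-row[:-1]>25)[0]
        if not len(i): continue
        i=i[0]; a=row[i-1]; b=row[i+3]; th=(a+b)/2
        j=[k for k in range(i-1,i+3) if row[k]<th<=row[k+1]]
        if j: j=j[0]; pts.append((148+j+(th-row[j])/(row[j+1]-row[j]),r))
    W=toplane(c,pts,97)[:,:2]-P0
    S=np.c_[W@XA,W@YA]; p,d=fitline(S)
    print("front y mean",np.median(S[:,1]),"slope rad",d[1]/d[0],"n",len(S),"xr",S[:,0].min(),S[:,0].max())
    for x in (-42,10,42,60): print(x, p[1]+(x-p[0])*d[1]/d[0])
E
python3 -c "
from h import *
c=optics.capture('top');front(c)"
```

```text
front y mean 24.72666589113549 slope rad -0.004627997 n 42 xr -52.535321972402265 72.69498633229499
-42 24.946295
10 24.705639
42 24.557543
60 24.47424
```

Call:
{"name": "send_rows", "arguments": {"commands": [[[0,0.005,0,0,0.0918],[0,0.006,0,0,0.0918],[0,0.006,0,0,0.0918],[0,0.004,0,0,0.0918],[0,0.003,0,0,0.0918],[0,0,0,0,0.0918],[0,0,0,0,0.0918]]]}}

```text
time: 6.93
tool_pos: [581.2, 58.3, 92.4]
tcp_rot: [-0.575, 1.559, -0.503]
contact_force: [-0.5, -0.2, 0.1]
grip_width: 91.8
```

```bash
python3 -c "
from h import *
plan(8,-147,93)
c=optics.capture('top');front(c);cv2.imwrite('pics/t4.png',cv2.resize(c['color'][75:235,145:345],None,fx=3.7,fy=3.7))"
```

```text
t 6.9333 shelf xy 9.436151912276342 -150.2193717011047 z 92.37459279887085 F [-0.5 -0.2  0.1] tilt 0.6666974187826481 j6 -0.09611721700687517
R [[0.01, -0.071, 0.997], [-0.006, 0.997, 0.071], [-1.0, -0.006, 0.01]]
delta tool mm [-0.65982493  3.21046418 -1.44070042] turn deg -0.1945773825313637 delta tool after turn [-0.65982493  3.2153383  -1.42978935]
front y mean 49.25511490710538 slope rad -0.00745874 n 42 xr -50.470760700081 74.69572813012786
-42 49.638878
10 49.251022
42 49.012344
60 48.878086
```

Call:
{"name": "send_rows", "arguments": {"commands": [[[0,0.003,0,0,0.0918],[0,0,0,0,0.0918],[0,0,0,0,0.0918],[0,-0.008,0,0,0.0918],[0,-0.012,0,0,0.0918],[0,-0.008,0,0,0.0918],[0,0,0,0,0.0918],[-0.015,0,0,0,0.0918],[-0.025,0,0,0,0.0918],[-0.03,0,0,0,0.0918]]]}}

```text
time: 7.82
tool_pos: [578.1, 28.9, 157.0]
tcp_rot: [-2.641, 1.564, -2.574]
contact_force: [-0.1, -0.2, 0.3]
grip_width: 91.8
```

Call:
{"name": "send_rows", "arguments": {"commands": [[[-0.03,0,0,0,0.0918],[-0.03,0,0,0,0.0918],[0,-0.03,0,0,0.0918],[0,-0.035,0,0,0.0918],[0,-0.035,0,0,0.0918],[0,-0.035,0,0,0.0918],[0,-0.03,0,0,0.0918],[0,-0.02,0,0,0.0918],[0,0,0,0,0.0918],[0,0,0,0,0.0918]]]}}

```text
time: 8.65
tool_pos: [592.7, -167.6, 229.5]
tcp_rot: [-0.567, 1.561, -0.504]
contact_force: [-0.3, 0.0, 0.7]
grip_width: 91.4
```

```bash
python3 -c "
from h import *
plan(8,-147,93)
c=optics.capture('top');front(c);cv2.imwrite('pics/t5.png',cv2.resize(c['color'][75:235,145:345],None,fx=3.7,fy=3.7))
c=optics.capture('side');cv2.imwrite('pics/s5.png',cv2.resize(c['color'][110:270,170:400],None,fx=3.4,fy=3.4))"
```

```text
t 8.65 shelf xy 4.069237434210027 -376.3521789961611 z 229.49255517339427 F [-0.3  0.   0.7] tilt 0.5745338903553208 j6 -0.46304307844371967
R [[0.009, -0.064, 0.998], [-0.005, 0.998, 0.064], [-1.0, -0.005, 0.008]]
delta tool mm [135.26192917 230.11343163   0.3395291 ] turn deg -0.6113964140074017 delta tool after turn [135.26192917 230.0967075    2.79497609]
front y mean 52.58283653746413 slope rad -0.006143694 n 42 xr -50.22494199466654 74.84465162766759
-42 52.885468
10 52.565994
42 52.369396
60 52.25881
```

View pics/t5.png

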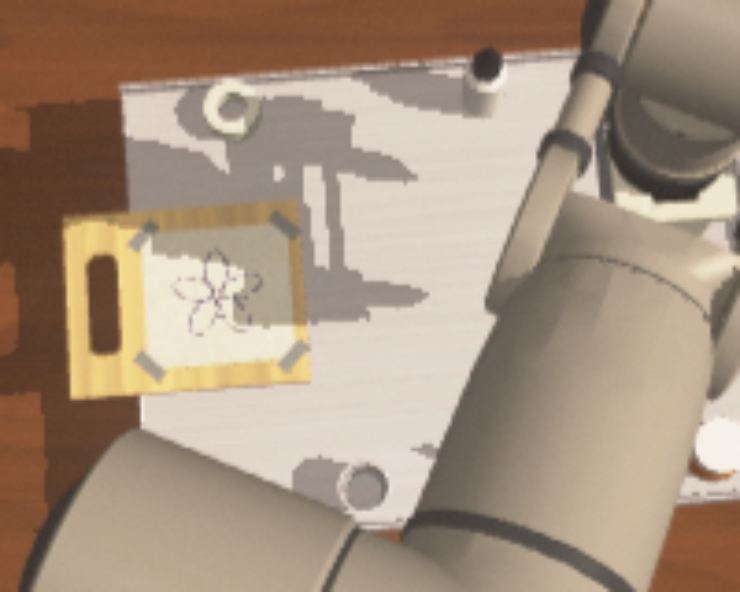

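View pics/s5.png

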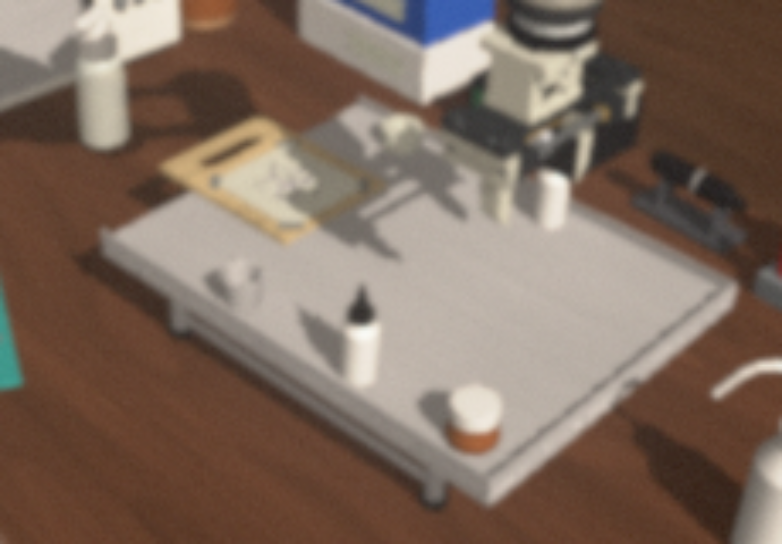

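The slot now shows dark table all the way through, and its inner edge (crop px 120) sits about 10 mm outside the shelf edge (px 134). The board is square, the visible bystanders are in place, and the arm is clear of everything.

```bash
python3 -c "
from plant import close_job
print(close_job())"
```

```text
the job is handed in; nothing more can be done
None
```

I pushed the plywood board flat along the shelf with both open fingertips against its rear edge. Then I backed the fingers off, raised the arm clear and handed the job in at about 8.7 s of robot time. No verdict was reported.

- **Position:** the board's front edge measured about 52.5 mm past the shelf edge. That puts the slot's inner edge about 10.5 mm past it at both ends, within the 0–20 mm allowed, with the camera calibration good to about 2 mm.
- **Squareness:** the board is about 0.006 rad off square to the edge, against the 0.12 rad allowed.
- **Lying flat:** this was judged by eye from both camera views, not measured.
- **Force:** the readings I took between moves never exceeded about 2 N.
- **Bystanders:** the ones visible in the last pictures (tape, cup, both ink bottles, jar, pump and wash) stand where they did. I compared them by eye and did not re-measure them.

No check failed or disagreed. The only oddity was the tool leaning up to about 0.7° during the push, which had no visible effect.

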